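Click the key box's cover shut all round

ROBOT

A 6-joint arm with a two-finger parallel gripper is mounted at the origin on the work surface. World frame = base frame: x ahead of the robot, y to its left, z up, the work surface at z = 0. Lengths are in m, angles in degrees, forces in N, time in s.
With the tool pointing down it reaches from about 0.375 to 0.75 m from the base axis. Payload 9 kg.
Tool frame: the origin (TCP) lies where the fingers leave the gripper's body, on its centre line; the fingertips stand 73 mm ahead of it and the grasp point (between the pads) lies 54 mm ahead of it (robot.tip_reach is the distance from the TCP to the fingertips, in m); z points along the fingers, y is the direction in which the jaws open and shut (so a half turn about z gives the same grasp; the last joint's range is limited). The gripper opens to 85 mm and grips with 20 to 120 N. Pads are 22 mm wide; open, the fingers measure 114 mm over their backs; the gripper's body (76 mm by 85 mm) begins 54 mm behind the grasp point. The pads swing forward as they close: fully open they stand 13 mm farther back than shut.
Start: joints at [-84.15, 5.964, 5.575, 89.605, 0, 77.527], TCP at [0.189, -0.57, 0.304] pointing down, gripper open.
Joint ranges: [-171.21, 171.21], [-48.23, 106.86], [-62.78, 66.21], [-105.2, 120.99], [-86.42, 89.51], [-180, 180]. Speed limits (degrees/s): [127.2, 127.2, 147.25, 180, 180, 180].

INTERFACE

Orientations are given as [roll, pitch, yaw] about the fixed x, y, z axes, in that order (R = Rz(yaw) Ry(pitch) Rx(roll)).
In Python, from plant import robot gives the robot as it stands. Calls block until the motion is done:
- robot.move_pose(position, orientation): joint-space move of the TCP to a pose.
- robot.line_to(position, vel=0.15, rotation=None, guard=None): straight line of the TCP; rotation=None keeps the orientation; vel is the mean speed in m/s. With guard (N) it stops when the force on the tool has changed by that much, and returns True; else False.
- robot.goto_joints(angles): joint-space move.
- robot.set_gripper(opening): finger opening in m; the grip force is fixed at half the most; returns when the fingers have stopped.
- robot.pause(seconds).
- robot.ik(position, orientation): joint angles nearest the present ones, or None.
- robot.observe(): the state.
- robot.grab_frame(name): name is "scene" or "top" or "wrist"; returns the picture (384x512x3 uint8, blue, green, red); there is no depth.
- robot.get_calibration(name): a dict with "vertical_fov" (degrees; the focal length in pixels is half the picture's height over the tangent of half this angle, whatever the lens; pixels are square), "cx", "cy" (the principal point, pixels), "rvec" (rotation vector, rad) and "tvec" (3), from world to camera coordinates, as OpenCV has them. Camera axes: x right, y down, z forward; pixel columns grow to the right and rows downward; lengths in m; the calibration is good to about 2 mm. A picture is of the moment at which its call begins: read the wrist's pose just before it. get_calibration takes no time and is no camera call; for the wrist camera it gives the pose at the moment of the call.
A pose or a line that the arm cannot do raises robot.IKError and nothing moves.
- robot.job_done(): hands the job in, once; it reports no verdict.
The state is a dict: "time": time; "q": joint angles; "qvel": joint speeds; "joint_torque": joint torques, N m; "tool_pos": TCP position; "tcp_rot": TCP orientation; "ft_force": force on the tool from outside, world axes, zero at the start; "torque": the same for the moment, N m; "gripper_width": finger opening in m.
Only numpy, scipy, OpenCV 4.12 (cv2) and the standard library are available. Lean on these libraries where they do the work, as an engineer would, in place of code of your own. Each camera call takes 0.05 s, during which the arm holds its last target. There are 200 camera calls.

TASK

The clip-on cover has been laid on the aluminium key box, but the four sections of its rim still stand proud. Press each section down with the fingertips until all four have clicked shut, flush with the corners. Only press: do not pick up or shove the box or tip it, and leave the dish, mirror, key tag and keys beside it where they are.

Things in the scene. Friction and masses are not known exactly. Their poses are not given: they have to be found in the camera images.
- key_box: Loose aluminium key box, 150 x 190 mm (long along its y), 0.6 to 1.3 kg, flat on the board. Origin: centre of its underside; +x roughly away from the robot. Its grey clip-on cover has a sunken centre panel (106 x 146 mm, top at 56 mm), four fixed 22 mm corner pieces (tops at 60 mm) and between them four separate snap-in rim sections, one along each side, 8 mm proud of the corners.
- press_near (a point): Centre of the flat top face of the rim section on the near long side (-x in the box frame), a strip 142 mm long and 20 mm wide; it moves with the section. In the box frame at x = -65, y = 0 mm, height 68 mm raised, 60 mm shut.
- rim_near (a joint): How far the rim section on the near long side (-x in the box frame) has been pressed down: 0 raised (as it starts), 0.008 m clicked fully shut, flush with the corners. Let go before about 0.003 m it springs back up; past about 0.0055 m it snaps down by itself and stays; between, it may stick half-way, so press on. About 8 N starts it.
- press_far (a point): Centre of the flat top face of the rim section on the far long side (+x in the box frame), a strip 142 mm long and 20 mm wide; it moves with the section. In the box frame at x = +65, y = 0 mm, height 68 mm raised, 60 mm shut.
- rim_far (a joint): How far the rim section on the far long side (+x in the box frame) has been pressed down: 0 raised (as it starts), 0.008 m clicked fully shut, flush with the corners. Let go before about 0.003 m it springs back up; past about 0.0055 m it snaps down by itself and stays; between, it may stick half-way, so press on. About 8 N starts it.
- press_left (a point): Centre of the flat top face of the rim section on the left short side (+y in the box frame), a strip 102 mm long and 20 mm wide; it moves with the section. In the box frame at x = 0, y = +85 mm, height 68 mm raised, 60 mm shut.
- rim_left (a joint): How far the rim section on the left short side (+y in the box frame) has been pressed down: 0 raised (as it starts), 0.008 m clicked fully shut, flush with the corners. Let go before about 0.003 m it springs back up; past about 0.0055 m it snaps down by itself and stays; between, it may stick half-way, so press on. About 8 N starts it.
- press_right (a point): Centre of the flat top face of the rim section on the right short side (-y in the box frame), a strip 102 mm long and 20 mm wide; it moves with the section. In the box frame at x = 0, y = -85 mm, height 68 mm raised, 60 mm shut.
- rim_right (a joint): How far the rim section on the right short side (-y in the box frame) has been pressed down: 0 raised (as it starts), 0.008 m clicked fully shut, flush with the corners. Let go before about 0.003 m it springs back up; past about 0.0055 m it snaps down by itself and stays; between, it may stick half-way, so press on. About 8 N starts it.
- board: Birch plywood peg board lying flat on the table, fixed, 360 x 640 x 12 mm, long side along its y axis; origin: centre of its underside. Six upright pegs of 10 mm, standing 28 mm above its top, three near each short end (x = -120, 0, 120, y = +-295 mm).
- dish: Small loose white ceramic dish on the board, 80 mm across, 24 mm high. Origin: centre of its underside.
- mirror: Loose round steel mirror lying on the board, 80 mm across, 6 mm thick. Origin: centre of its underside.
- tag: Loose yellow plastic key tag lying on the board, 62 x 28 x 5 mm, long along its x axis. Origin: middle of its underside.
- keys: Loose metal ring with three brass mailbox keys lying on the board, about 75 mm across, 4 mm thick. Origin: on its underside, near the middle.
Things that resemble listed ones, but are neither listed nor needed, are in the scene too. What is meant by the key_box is not blue, and is the smaller of those in its own colour.

How it is judged:
By the outcome, as a careful person would: the job done as asked, in the order asked, and still so for the second after the job is handed in, with the robot touching nothing.
It also fails if it takes over 45 s, if anything falls off the work surface, if the arm or the gripper's body presses on something with over 40 N, if the wrist force passes 120 N, or if a joint passes its speed limit or range.

## Working session

There is one attempt and no reset: what is moved stays moved. The work goes in short steps, each a Python script; the robot and the scene stay as the last script left them, time stands still between calls to the robot, and variables do not carry over. Pictures are saved under pics/ and viewed, about 8 in all and at most 12, crops included, and the job is handed in when it is done.

```bash
mkdir -p pics; ls
python3 - <<'E'
from plant import robot
import cv2
for n in("scene","top"):
    f=robot.grab_frame(n);cv2.imwrite(f"pics/{n}0.png",cv2.resize(f,None,fx=1.5,fy=1.5,interpolation=cv2.INTER_CUBIC));print(n,robot.get_calibration(n))
s=robot.observe();print(s)
E
```

```text
pics
scene {'vertical_fov': 55.407477300772186, 'cx': 250.17516413361886, 'cy': 189.36861429135462, 'rvec': array([ 1.92968227,  1.55116389, -0.59572471]), 'tvec': array([-0.17431752, -0.25071533,  1.26357889])}
top {'vertical_fov': 49.98493025063431, 'cx': 257.9693636771805, 'cy': 193.8939093169703, 'rvec': array([ 2.13864808, -2.16929491,  0.09046056]), 'tvec': array([0.0839538 , 0.46023083, 1.20750326])}
{'time': 0.1, 'q': array([-8.41499046e+01,  5.99444008e+00,  5.53222205e+00,  8.96050409e+01,
       -1.53082793e-03,  7.75249205e+01]), 'qvel': array([ 0.00612391, -0.07240759,  0.07223419, -0.00610976, -0.02285288,
       -0.01573314]), 'joint_torque': array([ 5.81471351e-03, -5.58209753e+01,  5.04718316e+01,  1.32056308e-02,
       -2.66209654e-04,  6.76716411e-06]), 'tool_pos': array([ 0.18860876, -0.56935991,  0.30321457]), 'tcp_rot': array([-1.79933998e+02, -1.30342445e-02,  1.83251683e+01]), 'ft_force': array([-0.23422151, -0.36778813,  0.07451013]), 'torque': array([ 0.03934702,  0.02609984, -0.05145173]), 'gripper_width': 0.08518930097532222}
```

View pics/top0.png

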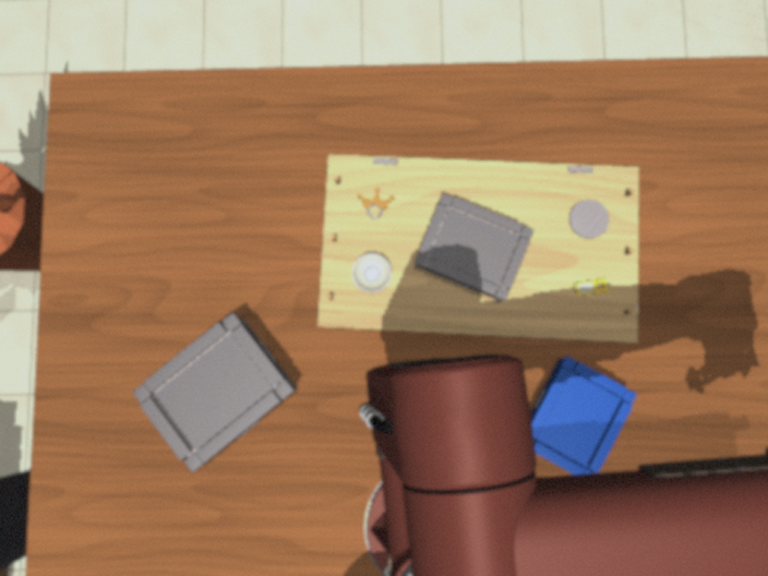

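View pics/scene0.png

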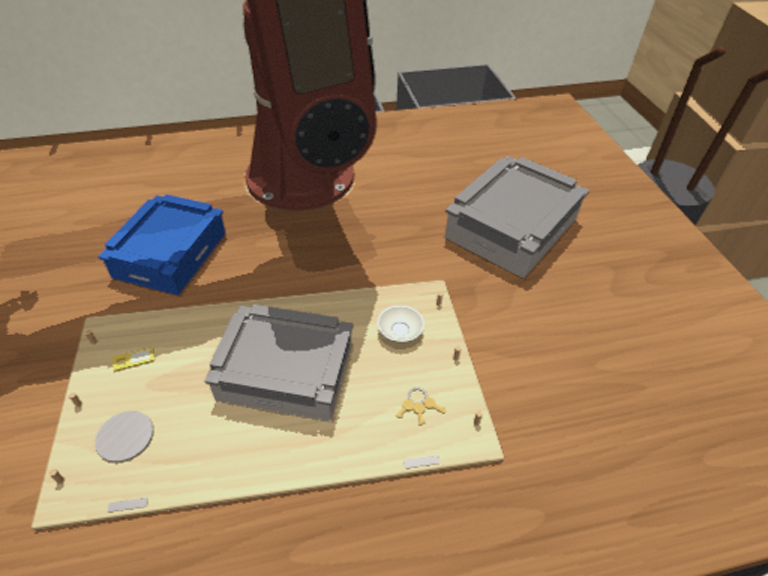

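Top view (1.5x pixels): the candidates are a grey box on the board at (475,246), a larger grey box on the table at (215,392) and a blue box at (582,415). I choose the grey one on the board, which is not blue and is the smaller of the two greys. Next I measure both grey boxes from their corners.

```bash
cat > h.py <<'E'
from plant import robot
import numpy as np, cv2
def K(c): 
    f=192/np.tan(np.radians(c["vertical_fov"])/2); return np.array([[f,0,c["cx"]],[0,f,c["cy"]],[0,0,1.]])
def back(c,px,z):
    R=cv2.Rodrigues(c["rvec"])[0]; C=-R.T@c["tvec"]
    d=np.c_[np.array(px,float),np.ones(len(px))]@np.linalg.inv(K(c)).T@R
    return C+d*((z-C[2])/d[:,2:])
def proj(c,P): return cv2.projectPoints(np.array(P,float),c["rvec"],c["tvec"],K(c),None)[0][:,0]
E
python3 - <<'E'
from h import *
c=robot.get_calibration("top")
for q,z in(([(445,192),(532,232),(502,300),(417,264)],.076),([(236,313),(295,388),(193,470),(135,393)],.07)):
    P=back(c,np.array(q)/1.5,z);print(P.round(3),P.mean(0).round(3))
    for i in range(4): d=P[(i+1)%4]-P[i];print(np.hypot(*d[:2]).round(3),np.degrees(np.arctan2(d[1],d[0])).round(1))
f=cv2.imread("pics/top0.png")
cw=robot.get_calibration("wrist");R=cv2.Rodrigues(cw["rvec"])[0];print("wristcam",-R.T@cw["tvec"],R[2],cw["vertical_fov"],robot.tip_reach)
E
```

```text
[[ 0.647 -0.039  0.076]
 [ 0.565 -0.204  0.076]
 [ 0.435 -0.143  0.076]
 [ 0.507  0.018  0.076]] [ 0.539 -0.092  0.076]
0.184 -116.4
0.144 154.7
0.176 65.8
0.152 -22.1
[[0.418 0.368 0.07 ]
 [0.274 0.253 0.07 ]
 [0.123 0.446 0.07 ]
 [0.268 0.56  0.07 ]] [0.271 0.407 0.07 ]
0.184 -141.5
0.244 128.0
0.184 38.5
0.244 -52.0
wristcam [ 0.26739258 -0.54429214  0.37291812] [-0.30605895 -0.10069682 -0.9466721 ] 59.131219997531836 0.0726
```

The corner measurements settle the choice: the box on the board is about 150 x 185 mm, the other 184 x 244 mm. I'll move above it with the gripper closed and take a close look.

Run:
```python
from h import *
robot.set_gripper(0)
robot.move_pose([.52,-.09,.36],[180,0,-25])
c=robot.get_calibration("wrist");f=robot.grab_frame("wrist")
np.save("wc.npy",c,allow_pickle=True)
cv2.imwrite("pics/w1raw.png",f)
cv2.imwrite("pics/w1.png",cv2.resize(f,None,fx=1.5,fy=1.5,interpolation=cv2.INTER_CUBIC))
s=robot.observe();print(s["time"],s["tool_pos"],s["tcp_rot"],s["q"],s["gripper_width"],robot.tip_reach)
```

```text
4.6333 [ 0.51997122 -0.09020199  0.35995176] [ 1.79996404e+02  4.86766019e-03 -2.50332061e+01] [-2.40557821e+01 -5.46505909e+00 -2.51323288e-02  9.54448550e+01
 -3.51213235e-03 -1.79022576e+02] 0.00011311070426333587 0.0726
```

View pics/w1.png

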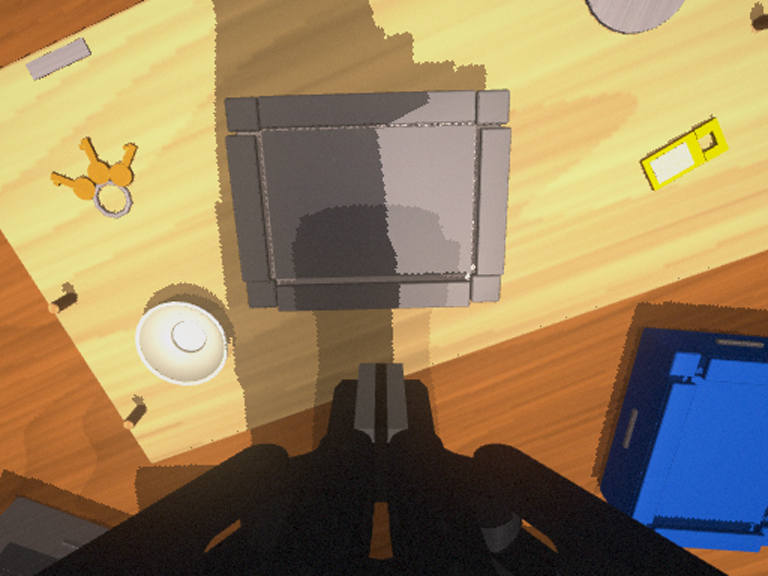

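Wrist view (1.5x pixels): the outer corners of the corner pieces are at (226,98), (510,90), (499,301) and (249,306). The raised sections are visible between them. The dish (182,342), keys (100,180), tag (685,155) and mirror are all clear of the box.

Run:
```python
from h import *
from scipy.optimize import least_squares
c=np.load("wc.npy",allow_pickle=True).item()
px=np.array([(226,98),(510,90),(499,301),(249,306)])/1.5
P=back(c,px,.072);print(P.round(4))
B=np.array([(.075,.095),(.075,-.095),(-.075,-.095),(-.075,.095)])
def W(p): a=p[2];return B@np.array([[np.cos(a),np.sin(a)],[-np.sin(a),np.cos(a)]])+p[:2]
r=least_squares(lambda p:(W(p)-P[:,:2]).ravel(),[.53,-.09,-.43])
print(r.x[:2],np.degrees(r.x[2]),"resid mm",(r.fun*1e3).round(1));np.save("box.npy",r.x)
```

```text
[[ 0.6469 -0.0381  0.072 ]
 [ 0.572  -0.2099  0.072 ]
 [ 0.4361 -0.1507  0.072 ]
 [ 0.5123  0.0216  0.072 ]]
[ 0.54182471 -0.09427455] -23.716532836181642 resid mm [ 1.8  0.7  0.3 -1.5 -1.2 -0.4 -0.9  1.3]
```

```bash
cat >> h.py <<'E'
def press(bx,by,dyaw,ztip=.0708,guard=40):
    x,y,a=np.load("box.npy"); p=np.array([x+np.cos(a)*bx-np.sin(a)*by, y+np.sin(a)*bx+np.cos(a)*by])
    yaw=np.degrees(a)+dyaw; t=robot.tip_reach
    robot.move_pose([*p,.105+t],[180,0,yaw])
    robot.line_to([*p,.084+t],vel=.06); f0=robot.observe()["ft_force"]
    for zt in (.078,.075,.0725,ztip):
        g=robot.line_to([*p,zt+t],vel=.015,guard=guard); s=robot.observe()
        print(zt,g,"tip",(s["tool_pos"][2]-t).round(4),"dF",(s["ft_force"]-f0).round(1))
        if g: break
    robot.line_to([*p,.105+t],vel=.1); print("t",robot.observe()["time"])
E
python3 - <<'E'
from h import *
press(-.065,0,0)
E
```

```text
0.078 False tip 0.0786 dF [-1.  -0.4  5.9]
0.075 False tip 0.0748 dF [0.6 0.1 1.1]
0.0725 False tip 0.0723 dF [0.  0.2 0.2]
0.0708 False tip 0.0719 dF [-4.9  1.5 12.2]
t 7.8833
```

The near section snapped: the force fell away past 5 mm and the tip then met firm contact at 72 mm, which is flush. Now the other three.

Run:
```python
from h import *
press(.065,0,0)
press(0,.085,-90)
press(0,-.085,-90)
x,y,a=np.load("box.npy")
robot.move_pose([.52,-.09,.36],[180,0,-25])
c=robot.get_calibration("wrist");f=robot.grab_frame("wrist")
np.save("wc2.npy",c,allow_pickle=True)
cv2.imwrite("pics/w2.png",cv2.resize(f,None,fx=1.5,fy=1.5,interpolation=cv2.INTER_CUBIC))
s=robot.grab_frame("scene")[180:300,110:330]
cv2.imwrite("pics/s2.png",cv2.resize(s,None,fx=3.5,fy=3.5,interpolation=cv2.INTER_CUBIC))
print(robot.observe()["time"])
```

```text
0.078 False tip 0.0789 dF [-2.3 -0.1  5.7]
0.075 False tip 0.0748 dF [ 0.1 -0.9 -1. ]
0.0725 False tip 0.0723 dF [-1.9 -0.8  0.1]
0.0708 False tip 0.072 dF [-4.6  0.8  8.9]
t 10.95
0.078 False tip 0.0789 dF [-2.7  0.5  6.3]
0.075 False tip 0.0748 dF [-1.   0.4 -0.2]
0.0725 False tip 0.0723 dF [-0.  -0.5 -0.9]
0.0708 False tip 0.0719 dF [-5.3 -0.8  8.8]
t 14.95
0.078 False tip 0.0788 dF [0.4 0.5 5.7]
0.075 False tip 0.0748 dF [ 1.5 -0.8  0.7]
0.0725 False tip 0.0723 dF [ 0.2 -0.4  0.6]
0.0708 False tip 0.0719 dF [-3.5  0.9 11. ]
t 18.1417
19.5
```

View pics/w2.png

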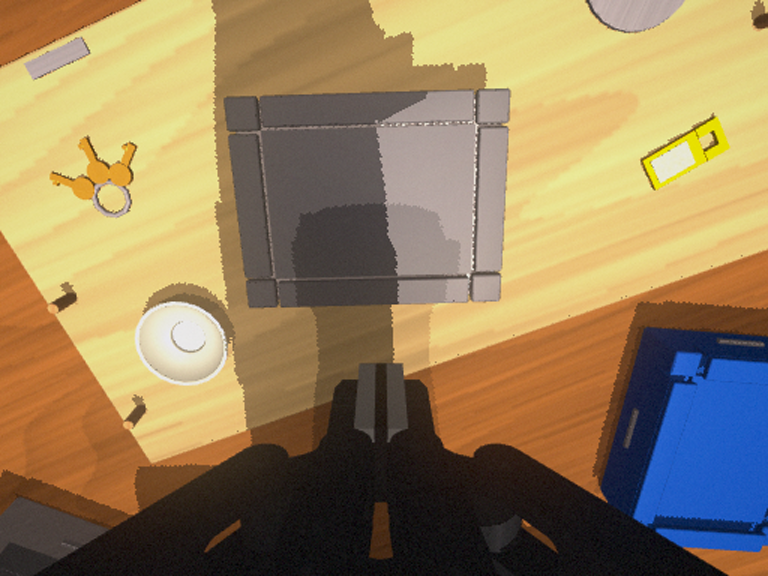

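View pics/s2.png

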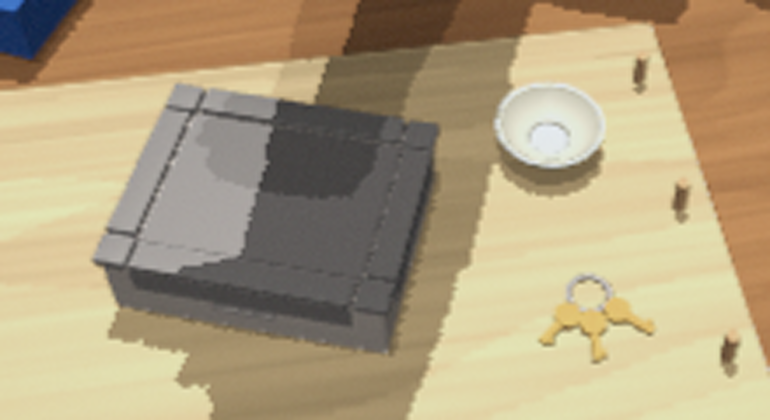

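Both pictures show all four sections flush with the corners. The box corners are at the same pixels as before, (225,97), (510,90), (499,300) and (249,306), and the dish, keys and tag have not moved. Handing in.

Run:
```python
from plant import robot
robot.job_done()
```

```text
the job is handed in; nothing more can be done
```

All four rim sections of the grey key box on the board are pressed shut, and I handed the job in at about 19.5 s, with the arm clear above the box. I pressed each section once at its centre with the closed fingertips.

- **Presses:** each section snapped: the force fell to about zero partway down, then the tip met firm contact at about 72 mm above the table, which is flush with the corners. The highest vertical force I read was about 12 N.
- **Last pictures:** the wrist and scene views show all four sections flush. The box corners are within a pixel or so of where they were. The dish, keys and tag are where they were, and so is the part of the mirror that shows at the edge of the wrist view.
- **Disagreements:** none of the checks failed. The first rough top-view measurement put the box's long sides at 176 and 184 mm instead of 190 mm. The wrist-camera fit then matched the stated size to within 2 mm, and I used that one.

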